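Tray up the T-joint weld test pieces for inspection

ROBOT

A 6-joint arm with a two-finger parallel gripper is mounted at the origin on the work surface. World frame = base frame: x ahead of the robot, y to its left, z up, the work surface at z = 0. Lengths are in m, angles in rad, forces in N, time in s.
With the tool pointing down it reaches from about 0.35 to 0.775 m from the base axis. Payload 5.5 kg.
Tool frame: the origin (TCP) lies at the very end of the fingers, on their centre line; the grasp point (between the pads) lies 19 mm behind it; z points along the fingers, y is the direction in which the jaws open and shut (so a half turn about z gives the same grasp; the last joint's range is limited). The gripper opens to 85 mm and grips with 20 to 120 N. Pads are 22 mm wide; open, the fingers measure 114 mm over their backs; the gripper's body (76 mm by 85 mm) begins 54 mm behind the grasp point. The pads swing forward as they close: fully open they stand 13 mm farther back than shut.
Start: joints at [-1.3, 0.313, 0.046, 1.304, 0, 1.431], TCP at [0.23, -0.527, 0.193] pointing down, gripper open.
Joint ranges: [-2.76, 2.76], [-0.86, 1.69], [-1.03, 1.26], [-2.2, 2.34], [-1.47, 1.5], [-3.14, 3.14]. Speed limits (rad/s): [2.57, 2.57, 3.14, 3.14, 3.14, 3.14].

INTERFACE

Orientations are given as a unit quaternion [w, x, y, z].
In Python, from workcell import get_state, imaging, env, spotter gives the robot as it stands.
- The arm moves only by the tool play_rows, never from a script. Its argument "moves" is a list of rows, each an object with "claw": the finger opening in cm, from 0 to 8.54; "delta_pos": the shift along the tool's x, y, z in cm, a list of three; "twist": the turn about the tool's z in degrees. A call has 1 to 12 rows; each row is the pose to reach, as a shift and turn from the pose commanded when the call began, along the tool's axes at that moment; what a row does not reach only later rows make up. A row lasts 1/8 s, in which the tool goes at most 62.5 mm and 10.7 degrees, less where a joint would pass 70% of its speed; a pose out of reach is approached as far as the arm can. A call with a gripper value outside its range is refused whole. The fingers move at their own pace and stop on an object; "force" is the grip in N (left out, the last holds). Time passes only in rows, so rows that repeat a pose let the fingers close. It gives the time, the measured TCP pose, the force and the opening at its end, in the units of the state.
- get_state(): the state, without advancing time (a new reading comes with each control period).
- imaging.read_camera(name): name is "scene" or "top" or "wrist"; returns the picture (420x560x3 uint8, red, green, blue); there is no depth.
- imaging.camera_info(name): a dict with "fx", "fy", "cx", "cy" (pixels), "world_to_cam" (4x4, takes a point from world to camera coordinates). Camera axes: x right, y down, z forward; pixel columns grow to the right and rows downward; lengths in m; the calibration is good to about 2 mm. The wrist camera is an equidistant fisheye: a pixel r from the principal point sees the ray r / f radians off the axis. A picture is of the moment at which its call begins: read the wrist's pose just before it. camera_info takes no time and is no camera call; for the wrist camera it gives the pose at the moment of the call.
- env.hand_in(): hands the job in, once; it reports no verdict.
Trained networks look in the newest picture that a camera, given by its name, has taken for a name from the list of things; names that differ only in an ending like _2 or _b are one class to them, and where a whole thing is asked for, a point or a joint stands for the part that bears it (a point fixed in the world has none). Each returns a list of dicts, best first, with "conf" (0 to 1); they miss things now and then, are a little off and sometimes report something else, mostly with a low value. They report only what shows in the picture. A call takes as long as a camera call. They do not tell look-alikes from the thing itself.
- spotter.spot_in(camera, query): "extent" ([left, top, right, bottom] in pixels, round what is visible of it).
The state is a dict: "clock": time; "joint_pos": joint angles; "qvel": joint speeds; "tau": joint torques, N m; "tcp_pos": TCP position; "orientation": TCP orientation; "wrist_force": force on the tool from outside, world axes, zero at the start; "ft_torque": the same for the moment, N m; "finger_gap": finger opening in m.
Only numpy, scipy, OpenCV 4.12 (cv2) and the standard library are available. Lean on these libraries where they do the work, as an engineer would, in place of code of your own. Each camera call takes 0.05 s, during which the arm holds its last target. There are 200 camera calls.

TASK

Pick out the three T-joint weld test pieces (the ones with a plate standing along the middle of a flat base) and put each into the inspection tray of its own size: the small one in the smallest tray, the middle one in the middle tray, the large one in the largest. Each must stand web-up with its base flat on the tray floor; leave the other test pieces on the table where they are.

Things in the scene. Friction and masses are not known exactly. Their poses are not given: they have to be found in the camera images.
- tee_small: The small T-joint test piece, steel, loose, 0.2 kg: flat base plate 58 x 44 x 6 mm with an 8 mm plate (the web) upright along its middle, full length; overall height 54 mm. Starts web up on the table. Origin: centre of the base's underside; x along the web, y across it (through the web's 8 mm thickness), z up. 3 mm weld beads at the web's foot.
- tee_medium: The medium T-joint test piece, steel, loose, 0.34 kg: flat base plate 78 x 54 x 6 mm with an 8 mm plate (the web) upright along its middle, full length; overall height 60 mm. Starts web up on the table. Origin: centre of the base's underside; x along the web, y across it (through the web's 8 mm thickness), z up. 3 mm weld beads at the web's foot.
- tee_large: The large T-joint test piece, steel, loose, 0.58 kg: flat base plate 100 x 66 x 6 mm with an 8 mm plate (the web) upright along its middle, full length; overall height 68 mm. Starts web up on the table. Origin: centre of the base's underside; x along the web, y across it (through the web's 8 mm thickness), z up. 3 mm weld beads at the web's foot.
- tray_small: The small inspection tray, white, open, held fast to the table: inside 82 x 68 mm (the small T piece with 12 mm to spare all round), floor 2 mm thick, walls 3 mm thick with rim 14 mm above the table. Origin: centre of its underside at table height; x along its longer side, z up.
- tray_medium: The medium inspection tray, white, open, held fast to the table: inside 102 x 78 mm (the medium T piece with 12 mm to spare all round), floor 2 mm thick, walls 3 mm thick with rim 14 mm above the table. Origin: centre of its underside at table height; x along its longer side, z up.
- tray_large: The large inspection tray, white, open, held fast to the table: inside 124 x 90 mm (the large T piece with 12 mm to spare all round), floor 2 mm thick, walls 3 mm thick with rim 14 mm above the table. Origin: centre of its underside at table height; x along its longer side, z up.
- corner_piece: Another test piece, to be left alone: steel corner joint, base 80 x 55 x 6 mm with an upright plate along one long edge (not the middle), 56 mm high overall. Origin: centre of the base's underside; x along the upright plate, z up.
- pipe_piece: Another test piece, to be left alone: steel pipe stub 42 mm in diameter on a square base 70 x 70 x 6 mm, 51 mm high overall. Origin: centre of the base's underside; z up.
- lap_piece: Another test piece, to be left alone: two flat steel plates 85 x 40 x 6 mm lapped one over the other, 64 mm wide and 12 mm high overall, no upright. Origin: centre of the underside; x along the plates' length, z up.
There are look-alikes about, which are no part of the job. What is shaped like the tee_medium but orange or red is not meant. What is shaped like the tee_small but yellow is not meant.

How it is judged:
By the outcome, as a careful person would: the job done as asked, in the order asked, and still so for the second after the job is handed in, with the robot touching nothing.
It also fails if it takes over 86 s, if anything falls off the work surface, if the arm or the gripper's body presses on something with over 40 N, if the wrist force passes 120 N, or if a joint passes its speed limit or range.

## Working session

There is one attempt and no reset: what is moved stays moved. The work goes in short steps, Python scripts to look and compute and a tool call to move; the robot and the scene stay as the last step left them, time stands still between calls to the robot, and variables do not carry over. Pictures are saved under pics/ and viewed, about 12 in all and at most 16, crops included, and the job is handed in when it is done.

Besides the shell and the picture viewer there is one more tool, called after "Call:" by a JSON object that holds its "op" and its "data", one argument or row to a line. play_rows: Moves the arm, as the interface text tells. Its arguments: {"type":"object","properties":{"moves":{"type":"array"},"force":{"type":"number"}},"required":["moves"]}

```bash
mkdir -p pics; ls; python3 - <<'E'
from workcell import get_state, imaging, env, spotter
import cv2
print(get_state())
for c in ("top","scene"):
    im=imaging.read_camera(c); cv2.imwrite(f"pics/{c}0.png",cv2.resize(im[:,:,::-1],(800,600),interpolation=cv2.INTER_CUBIC))
    print(c,imaging.camera_info(c))
    for q in ("tee_small","tee_medium","tee_large","tray_small","tray_medium","tray_large","corner_piece"):
        print(q,[(d["extent"],round(d["conf"],2)) for d in spotter.spot_in(c,q)][:4])
print(imaging.camera_info("wrist"))
E
```

```text
pics
{'clock': 0.0, 'joint_pos': array([-1.29961536e+00,  3.14031556e-01,  4.49386661e-02,  1.30362146e+00,
        8.20623059e-06,  1.43118856e+00]), 'qvel': array([-7.46004130e-04, -1.17518855e-03,  2.47039783e-04, -8.19614097e-05,
        4.84214625e-04,  2.93969998e-04]), 'tau': array([-3.03993456e-04, -4.80624104e+01,  2.98535067e+01,  1.94217620e-02,
       -2.32917830e-05, -1.23891809e-05]), 'tcp_pos': array([ 0.22944036, -0.52657274,  0.19247476]), 'orientation': array([-9.57207189e-04,  9.78980178e-01,  2.03953158e-01, -5.89504016e-05]), 'wrist_force': array([ 0.55448886,  0.25070737, -0.52205737]), 'ft_torque': array([-0.00730067, -0.07104708,  0.03301504]), 'finger_gap': 0.08514132659670592}
top {'fx': 473.07290995596304, 'fy': 473.07290995596304, 'cx': 283.1199348274924, 'cy': 215.35038619827333, 'world_to_cam': array([[ 2.09300873e-02, -9.99780765e-01,  5.94348910e-04,
        -3.54429859e-03],
       [-9.99132067e-01, -2.09379142e-02, -3.60099557e-02,
         5.01041732e-01],
       [ 3.60145055e-02,  1.59858462e-04, -9.99351254e-01,
         1.18329154e+00],
       [ 
[... 1328 characters left out ...]
ray_small [([401.0, 180.2, 432.1, 209.4], 0.6), ([171.0, 173.0, 201.9, 202.7], 0.41)]
tray_medium [([285.6, 226.6, 318.6, 266.0], 0.67)]
tray_large [([137.0, 222.8, 180.3, 270.3], 0.84)]
corner_piece [([169.7, 173.5, 203.9, 201.6], 0.91)]
{'fx': 325.19226210127806, 'fy': 325.19226210127806, 'cx': 286.0010089663689, 'cy': 211.36871938920075, 'world_to_cam': array([[ 3.99761697e-01, -9.16619080e-01,  2.20919437e-04,
        -5.74566222e-01],
       [-8.82463864e-01, -3.84800507e-01,  2.70529295e-01,
        -3.58263281e-02],
       [-2.47887303e-01, -1.08342203e-01, -9.62711718e-01,
         3.79319550e-01],
       [ 0.00000000e+00,  0.00000000e+00,  0.00000000e+00,
         1.00000000e+00]])}
```

View pics/top0.png

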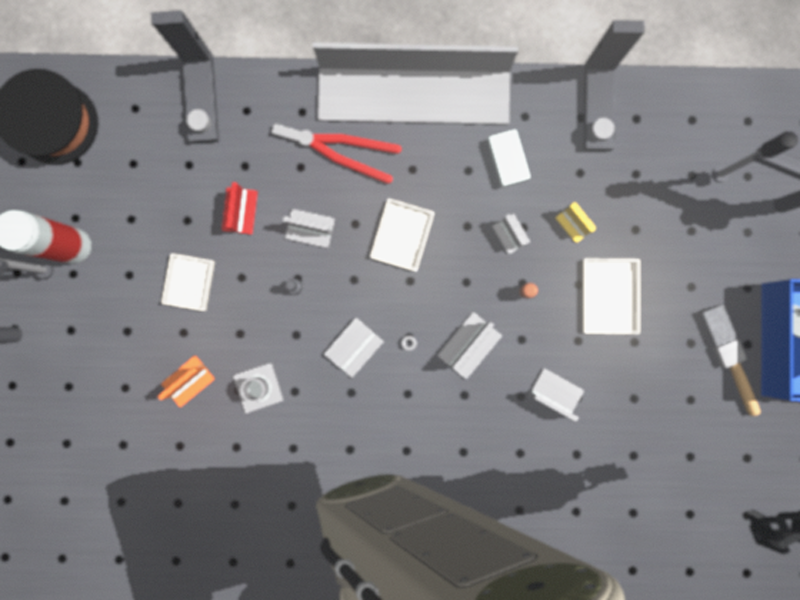

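```bash
python3 - <<'E'
from workcell import imaging
import cv2
im=imaging.read_camera("top"); cv2.imwrite("pics/top_raw.png",im[:,:,::-1])
cv2.imwrite("pics/crop1.png",cv2.resize(im[115:305,105:455,::-1],(800,434),interpolation=cv2.INTER_CUBIC))
E
```

```text
(no output)
```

View pics/crop1.png

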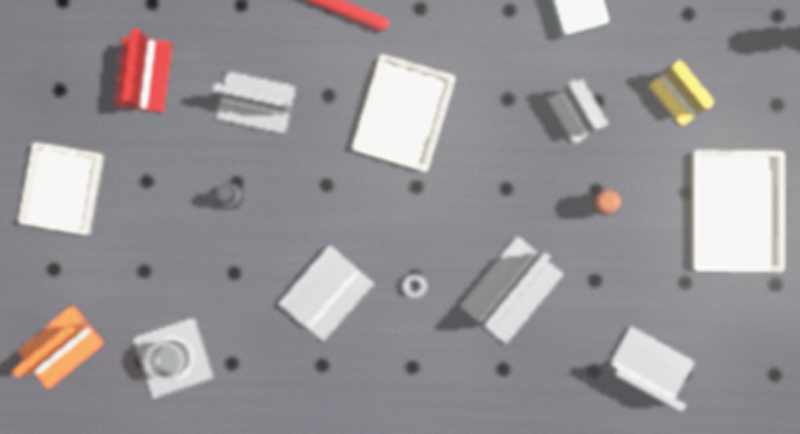

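View pics/scene0.png

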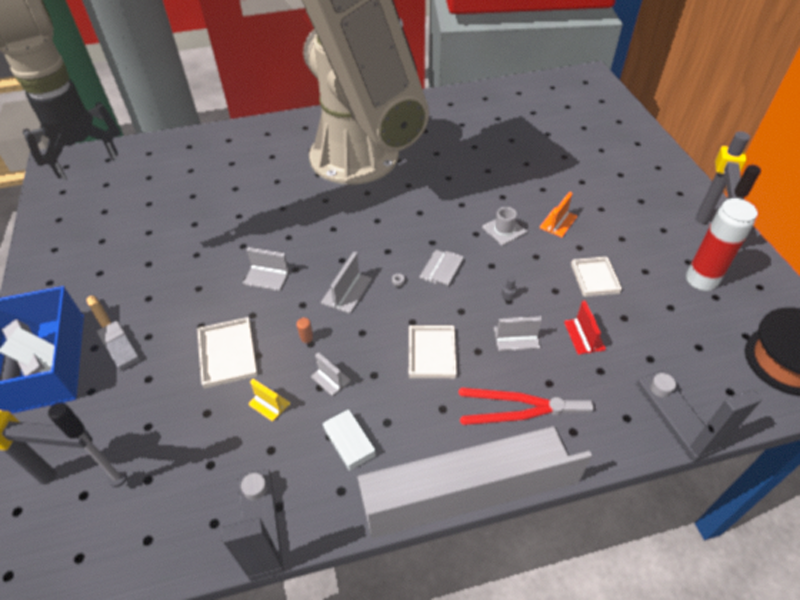

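Candidates in the raw top image are as follows:
- **Small:** steel tee (356,162), against the yellow one (402,155).
- **Medium:** steel tee (216,162), against the red one (167,146), the orange one (130,267) and the corner piece (388,278).
- **Large:** steel tee (328,244). Nothing else looks like it. The lap piece is at (248,243).

I choose the three grey ones with a middle web. The crop confirms this. Trays: small (132,198), medium (281,165), large (427,207).

```bash
cat > h.py <<'E'
import numpy as np, cv2
from workcell import get_state, imaging, spotter
from scipy.spatial.transform import Rotation as R
def ray(cam,px,z,info=None):
    i=info or imaging.camera_info(cam); T=i["world_to_cam"]; px=np.atleast_2d(px).astype(float)
    x=(px[:,0]-i["cx"])/i["fx"]; y=(px[:,1]-i["cy"])/i["fy"]
    if cam=="wrist":
        r=np.hypot(x,y)+1e-12; d=np.c_[x/r*np.sin(r),y/r*np.sin(r),np.cos(r)]
    else: d=np.c_[x,y,np.ones(len(x))]
    Rt=T[:3,:3].T; o=-Rt@T[:3,3]; d=d@Rt.T
    return (o+d*((z-o[2])/d[:,2])[:,None])[:,:2]
def proj(cam,P,info=None):
    i=info or imaging.camera_info(cam); T=i["world_to_cam"]; p=np.atleast_2d(P)@T[:3,:3].T+T[:3,3]
    if cam=="wrist":
        r=np.hypot(p[:,0],p[:,1]); th=np.arctan2(r,p[:,2])/(r+1e-12); uv=p[:,:2]*th[:,None]
    else: uv=p[:,:2]/p[:,2:]
    return uv*[i["fx"],i["fy"]]+[i["cx"],i["cy"]]
def toolmove(xyz,webyaw=None):
    """cm shift in tool axes and twist deg to get TCP to xyz with tool x (web direction) at webyaw (mod 180)"""
    s=get_state(); w,a,b,c=s["orientation"]; Rm=R.from_quat([a,b,c,w]).as_matrix()
    d=Rm.T@(np.array(xyz)-s["tcp_pos"])*100
    tx=np.degrees(np.arctan2(Rm[1,0],Rm[0,0])); out=[np.round(d,2),"toolx yaw",round(tx,1)]
    if webyaw is not None:
        t=-((webyaw-tx+90)%180-90); out+=["twist",round(t,1)]
    return out+["q6",round(np.degrees(s["joint_pos"][5]),1)]
E
python3 - <<'E'
from h import *
D={"tray_s":(.014,[(32,143),(103,153),(91,235),(18,224)]),"tray_m":(.014,[(381,54),(455,73),(427,171),(352,151)]),"tray_l":(.014,[(692,150),(785,150),(785,272),(692,271)]),
"tee_m":(.006,[(228,72),(296,83),(288,132),(217,124)]),"tee_l":(.006,[(519,236),(563,272),(504,342),(460,300)]),"tee_s":(.006,[(548,98),(577,142),(607,125),(578,80)])}
for k,(z,p) in D.items():
    w=ray("top",np.array(p)/(800/350)+[105,115],z); c,(a,b),t=cv2.minAreaRect(w.astype(np.float32)*1000)
    print(k,w.mean(0).round(4),np.round((a,b),0),round(t if a>b else t+90,1))
for q in [(0.55,0,.2,)]: print(toolmove(q,0))
E
```

```text
tray_s [0.5376 0.3883] [81. 91.] 172.6
tray_m [0.63   0.0134] [ 85. 114.] 165.3
tray_l [ 0.5291 -0.3567] [134. 102.] 0.6
tee_m [0.6383 0.1762] [79. 59.] 82.0
tee_l [ 0.4394 -0.1095] [ 67. 101.] 140.9
tee_s [ 0.6363 -0.1794] [60. 39.] 33.6
[array([ 50.42, -35.54,  -0.66]), 'toolx yaw', np.float64(23.5), 'twist', np.float64(23.5), 'q6', np.float64(82.0)]
```

```bash
python3 -c "
from h import *
print(toolmove((.636,-.179,.19),33.6))"
```

```text
[array([ 51.16, -15.7 ,   0.34]), 'toolx yaw', np.float64(23.5), 'twist', np.float64(-10.1), 'q6', np.float64(82.0)]
```

Call:
{"op": "play_rows", "data": {
  "moves": [
    {"claw": 4.5,"delta_pos": [17,-5.2,0.1],"twist": -3},
    {"claw": 4.5,"delta_pos": [34,-10.4,0.2],"twist": -7},
    {"claw": 4.5,"delta_pos": [51.2,-15.7,0.3],"twist": -10},
    {"claw": 4.5,"delta_pos": [51.2,-15.7,0.3],"twist": -10},
    {"claw": 4.5,"delta_pos": [51.2,-15.7,0.3],"twist": -10},
    {"claw": 4.5,"delta_pos": [51.2,-15.7,0.3],"twist": -10},
    {"claw": 4.5,"delta_pos": [51.2,-15.7,0.3],"twist": -10},
    {"claw": 4.5,"delta_pos": [51.2,-15.7,0.3],"twist": -10},
    {"claw": 4.5,"delta_pos": [51.2,-15.7,0.3],"twist": -10},
    {"claw": 4.5,"delta_pos": [51.2,-15.7,0.3],"twist": -10},
    {"claw": 4.5,"delta_pos": [51.2,-15.7,0.3],"twist": -10},
    {"claw": 4.5,"delta_pos": [51.2,-15.7,0.3],"twist": -10}
  ]
}}

```text
clock: 2.35
tcp_pos: [0.6355, -0.1799, 0.1906]
orientation: [0.0, 0.958, 0.288, -0.0]
wrist_force: [-0.1, 0.2, 0.3]
finger_gap: 0.0449
```

```bash
cat > look.py <<'E'
import sys; from h import *
n=sys.argv[1]; x,y,yaw,L,W,H=map(float,sys.argv[2:8]); z0=float(sys.argv[8]) if len(sys.argv)>8 else 0
i=imaging.camera_info("wrist"); im=imaging.read_camera("wrist")[:,:,::-1].copy()
s=get_state(); print(s["clock"],s["tcp_pos"].round(4),s["finger_gap"],toolmove((x,y,.1),yaw))
c,q=np.cos(np.radians(yaw)),np.sin(np.radians(yaw))
def P(pts): return proj("wrist",[(x+a*c-b*q,y+a*q+b*c,z) for a,b,z in pts],i)
B=P([(a*L/2,b*W/2,z0+.006) for a,b in((-1,-1),(1,-1),(1,1),(-1,1))]); T=P([(a*L/2,b*.004,z0+H) for a,b in((-1,-1),(1,-1),(1,1),(-1,1))])
u0,v0=np.clip(np.r_[B,T].mean(0)-[100,75],0,[360,270]).astype(int)
print("crop origin",u0,v0,"scale 4; predicted crop corners base",((B-[u0,v0])*4).round().tolist(),"webtop",((T-[u0,v0])*4).round().tolist())
cr=cv2.resize(im[v0:v0+150,u0:u0+200],(800,600),interpolation=cv2.INTER_CUBIC)
for Q,col in((B,(0,255,0)),(T,(0,0,255))): cv2.polylines(cr,[((Q-[u0,v0])*4).astype(np.int32)],True,col,1)
cv2.imwrite(f"pics/{n}.png",cr); np.save(f"{n}.npy",np.array([i,(u0,v0)],dtype=object),allow_pickle=True)
E
python3 look.py s1 .6363 -.1794 33.6 .058 .044 .054
```

```text
2.4 [ 0.6356 -0.18    0.1908] 0.04491222109848419 [array([ 0.09, -0.01,  9.08]), 'toolx yaw', np.float64(33.4), 'twist', np.float64(-0.2), 'q6', np.float64(123.8)]
crop origin 186 110 scale 4; predicted crop corners base [[478.0, 384.0], [480.0, 186.0], [324.0, 186.0], [327.0, 385.0]] webtop [[418.0, 432.0], [418.0, 206.0], [386.0, 206.0], [387.0, 432.0]]
```

View pics/s1.png

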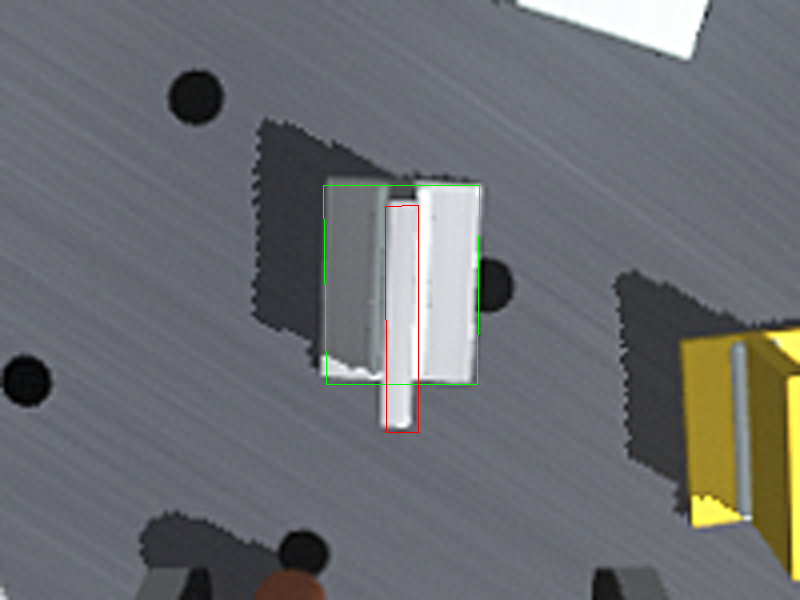

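The steel small tee sits on the overlay, with a web 1.5° off and under 1 mm of offset. I'll grasp it.

Call:
{"op": "play_rows", "data": {
  "moves": [
    {"claw": 4.5,"delta_pos": [0.1,0,6],"twist": 1.5},
    {"claw": 4.5,"delta_pos": [0.1,0,12],"twist": 1.5},
    {"claw": 4.5,"delta_pos": [0.1,0,15],"twist": 1.5},
    {"claw": 4.5,"delta_pos": [0.1,0,17],"twist": 1.5},
    {"claw": 4.5,"delta_pos": [0.1,0,17],"twist": 1.5},
    {"claw": 0,"delta_pos": [0.1,0,17],"twist": 1.5},
    {"claw": 0,"delta_pos": [0.1,0,17],"twist": 1.5},
    {"claw": 0,"delta_pos": [0.1,0,17],"twist": 1.5},
    {"claw": 0,"delta_pos": [0.1,0,17],"twist": 1.5},
    {"claw": 0,"delta_pos": [0.1,0,17],"twist": 1.5},
    {"claw": 0,"delta_pos": [0.1,0,14],"twist": 1.5},
    {"claw": 0,"delta_pos": [0.1,0,7],"twist": 1.5}
  ],
  "force": 60
}}

```text
clock: 3.9
tcp_pos: [0.6347, -0.1772, 0.1103]
orientation: [-0.002, 0.961, 0.276, -0.003]
wrist_force: [1.3, -1.1, -0.4]
finger_gap: 0.0001
```

```bash
python3 -c "
from h import *
print(get_state()['finger_gap'],toolmove((.5376,.3883,.13),172.6))"
```

```text
0.00011717519950865996 [array([ 21.76, -53.1 ,  -1.75]), 'toolx yaw', np.float64(32.0), 'twist', np.float64(39.4), 'q6', np.float64(125.4)]
```

```bash
python3 -c "
from h import *
im=imaging.read_camera('wrist')[:,:,::-1]; print(get_state()['tcp_pos'])
cv2.imwrite('pics/w2.png',im)"
```

```text
[ 0.64001295 -0.17932839  0.12245955]
```

View pics/w2.png

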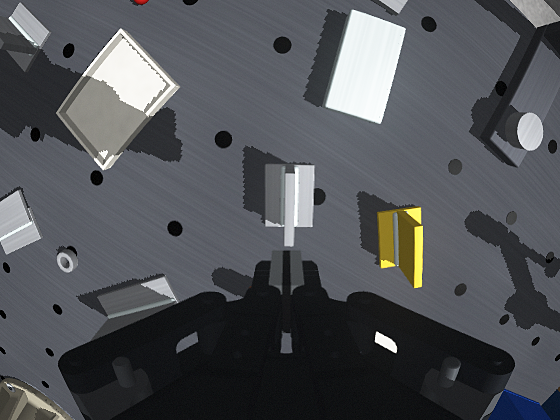

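```bash
python3 -c "
from h import *
s=get_state();print(s['clock'],s['tcp_pos'],s['orientation'],s['finger_gap'])
print(proj('wrist',[s['tcp_pos'],(.636,-.179,0),(.636,-.179,.054)]),toolmove((.636,-.179,.02),32))"
```

```text
3.95 [ 0.64001295 -0.17932839  0.12245955] [0.00290492 0.96113333 0.27604644 0.00355597] 0.00020658797486368697
[[286.87755207 239.63005852]
 [283.08384867 198.30361583]
 [283.00284553 213.59879598]] [array([-0.38, -0.32, 10.24]), 'toolx yaw', np.float64(32.1), 'twist', np.float64(0.1), 'q6', np.float64(125.4)]
```

Call:
{"op": "play_rows", "data": {
  "moves": [
    {"claw": 4.5,"delta_pos": [0,0,0],"twist": 0},
    {"claw": 4.5,"delta_pos": [0,0,0],"twist": 0},
    {"claw": 4.5,"delta_pos": [0,0,0],"twist": 0}
  ]
}}

```text
clock: 4.32
tcp_pos: [0.6361, -0.1778, 0.1111]
orientation: [-0.001, 0.961, 0.276, -0.001]
wrist_force: [-0.1, 0.1, -0.6]
finger_gap: 0.0452
```

```bash
python3 look.py s3 .636 -.179 32 .058 .044 .054
```

```text
4.375 [ 0.6362 -0.1779  0.1112] 0.04514340959224033 [array([-0.07,  0.09,  1.12]), 'toolx yaw', np.float64(32.0), 'twist', np.float64(0.0), 'q6', np.float64(125.4)]
crop origin 188 130 scale 4; predicted crop corners base [[494.0, 398.0], [499.0, 150.0], [301.0, 150.0], [305.0, 397.0]] webtop [[420.0, 476.0], [423.0, 186.0], [380.0, 186.0], [380.0, 476.0]]
```

View pics/s3.png

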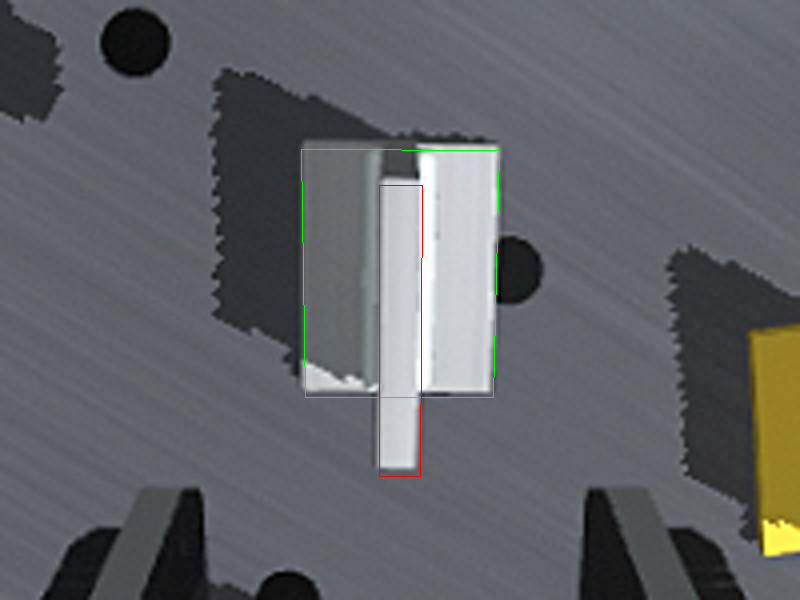

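Call:
{"op": "play_rows", "data": {
  "moves": [
    {"claw": 4.5,"delta_pos": [0,0,5],"twist": 0},
    {"claw": 4.5,"delta_pos": [0,0,8],"twist": 0},
    {"claw": 4.5,"delta_pos": [0,0,9.1],"twist": 0},
    {"claw": 4.5,"delta_pos": [0,0,9.1],"twist": 0},
    {"claw": 4.5,"delta_pos": [0,0,9.1],"twist": 0}
  ]
}}

```text
clock: 5.0
tcp_pos: [0.6383, -0.1788, 0.0234]
orientation: [0.001, 0.961, 0.276, 0.001]
wrist_force: [-0.1, -1.5, 1.0]
finger_gap: 0.0447
```

Call:
{"op": "play_rows", "data": {
  "moves": [
    {"claw": 0,"delta_pos": [0,0,0],"twist": 0},
    {"claw": 0,"delta_pos": [0,0,0],"twist": 0},
    {"claw": 0,"delta_pos": [0,0,0],"twist": 0},
    {"claw": 0,"delta_pos": [0,0,0],"twist": 0},
    {"claw": 0,"delta_pos": [0,0,0],"twist": 0}
  ],
  "force": 80
}}

```text
clock: 5.62
tcp_pos: [0.6371, -0.1783, 0.0219]
orientation: [0.0, 0.961, 0.276, -0.0]
wrist_force: [1.1, -0.1, 0.1]
finger_gap: -0.0004
```

```bash
python3 -c "
from h import *
im=imaging.read_camera('wrist')[:,:,::-1]
s=get_state();print(proj('wrist',[s['tcp_pos']]))
a=cv2.resize(im[130:330,190:390],(500,500));t=imaging.read_camera('scene')[:,:,::-1]; print(s['finger_gap'])
b=cv2.resize(t[200:320,140:260],(500,500))
cv2.imwrite('pics/w4.png',cv2.resize(np.hstack([a,b]),(800,400)))"
```

```text
[[286.89217488 239.61354068]]
0.00015777314965377103
```

View pics/w4.png

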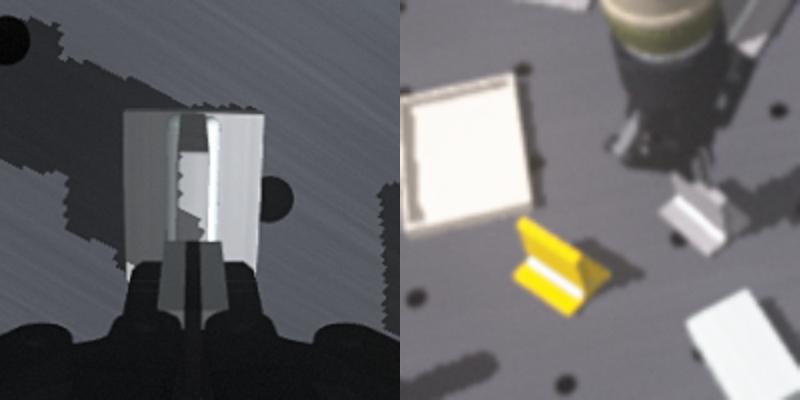

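Call:
{"op": "play_rows", "data": {
  "moves": [
    {"claw": 0,"delta_pos": [0,0,-0.5],"twist": 0},
    {"claw": 0,"delta_pos": [0,0,-1],"twist": 0},
    {"claw": 0,"delta_pos": [0,0,-2],"twist": 0},
    {"claw": 0,"delta_pos": [0,0,-3],"twist": 0},
    {"claw": 0,"delta_pos": [0,0,-3],"twist": 0}
  ],
  "force": 80
}}

```text
clock: 6.35
tcp_pos: [0.6382, -0.1787, 0.0535]
orientation: [0.001, 0.961, 0.276, 0.001]
wrist_force: [-0.0, 0.1, 0.3]
finger_gap: 0.0002
```

```bash
python3 -c "
from h import *
im=imaging.read_camera('wrist')[:,:,::-1]
s=get_state();print(s['tcp_pos'],s['finger_gap'],s['wrist_force'])
a=cv2.resize(im[130:330,190:390],(500,500))
b=cv2.resize(cv2.imread('pics/w2.png')[130:330,190:390],(500,500))
cv2.imwrite('pics/w5.png',cv2.resize(np.hstack([a,b]),(800,400)))"
```

```text
[ 0.63776762 -0.17850843  0.05278828] -0.0001280881486903031 [ 0.05210115 -0.70398447  0.07878523]
```

View pics/w5.png

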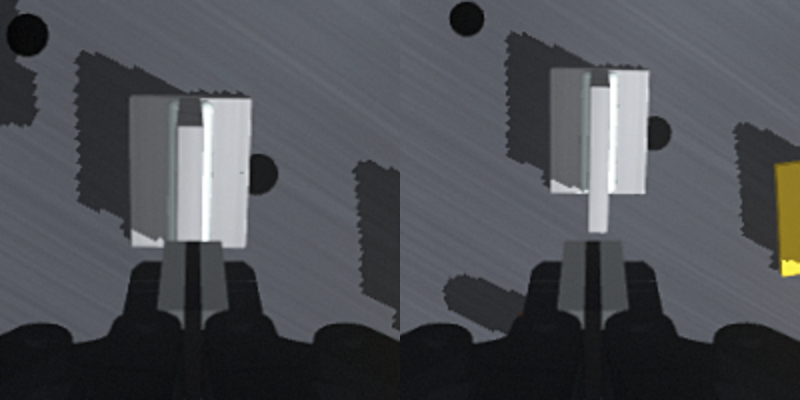

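```bash
python3 -c "
from h import *
im=imaging.read_camera('scene')[:,:,::-1]
s=get_state();t=s['tcp_pos'];print(t,s['joint_pos'])
P=[t+[0,0,h] for h in (0,.02,.04,.06,.09)]
p=proj('scene',P);o=np.array([170,190]);a=cv2.resize(im[190:310,170:330],(800,600),interpolation=cv2.INTER_CUBIC)
for q in (p-o)*5: cv2.circle(a,tuple(int(v) for v in q),4,(0,0,255),-1)
cv2.imwrite('pics/sc6.png',a)"
```

```text
[ 0.6373133  -0.17833279  0.05218268] [-3.93987944e-01  5.47178825e-01  5.31741409e-02  1.07621837e+00
 -6.50622146e-05  2.18844838e+00]
```

View pics/sc6.png

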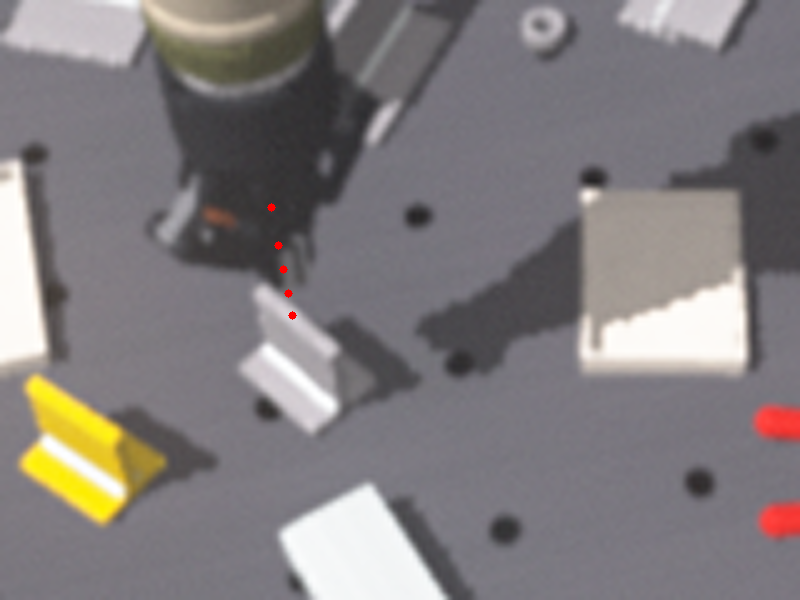

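```bash
python3 -c "
from h import *
from scipy.optimize import fsolve
s=get_state();t=s['tcp_pos'];y=np.radians(32);ux=np.array([np.cos(y),np.sin(y),0]);uy=np.array([np.sin(y),-np.cos(y),0])
W=imaging.camera_info('wrist');S=imaging.camera_info('scene')
print(W['world_to_cam'])
for v in (244,247,250):
  f=lambda p:[proj('wrist',t+p[0]*ux+[0,0,p[1]],W)[0,1]-250, proj('scene',t+p[0]*ux+[0,0,p[1]],S)[0,1]-v]
  p=fsolve(f,[0,0]);print(v,p*1000,proj('scene',t+p[0]*ux+[0,0,p[1]],S))
for a,h in [(0,0),(.011,0),(-.011,0),(0,.03),(.011,.03),(.011,.04),(-.02,0)]: print(a,h,proj('wrist',t+a*ux+[0,0,h],W),proj('scene',t+a*ux+[0,0,h],S))
"
```

```text
[[ 5.30858043e-01 -8.47460630e-01  4.68322213e-04 -4.88953873e-01]
 [-8.15998436e-01 -5.11000467e-01  2.70231520e-01  4.31649900e-01]
 [-2.28771262e-01 -1.43836726e-01 -9.62795257e-01  3.63701966e-01]
 [ 0.00000000e+00  0.00000000e+00  0.00000000e+00  1.00000000e+00]]
244 [15.95597496 54.75359002] [[230.49480738 244.        ]]
247 [ 7.3778682  34.02831975] [[229.00997694 247.        ]]
250 [-1.53873813 12.48522517] [[227.52514446 250.        ]]
0 0 [[286.87938195 239.61368731]] [[228.49174865 253.19063079]]
0.011 0 [[286.91583393 222.02928306]] [[231.46788526 255.67669093]]
-0.011 0 [[286.84263215 256.50992387]] [[225.54271595 250.7272114 ]]
0 0.03 [[287.05602696 260.31900516]] [[227.15546756 246.27055669]]
0.011 0.03 [[287.10527409 240.19348084]] [[230.19120062 248.77913838]]
0.011 0.04 [[287.18345982 247.73739163]] [[229.75298669 246.41159708]]
-0.02 0 [[286.81255756 269.78948926]] [[223.14977321 248.72831137]]
```

Call:
{"op": "play_rows", "data": {
  "moves": [
    {"claw": 4.5,"delta_pos": [0,0,0],"twist": 0},
    {"claw": 4.5,"delta_pos": [0,0,0],"twist": 0},
    {"claw": 4.5,"delta_pos": [0,0,2],"twist": 0},
    {"claw": 4.5,"delta_pos": [0,0,4],"twist": 0},
    {"claw": 4.5,"delta_pos": [0,0,4.7],"twist": 0},
    {"claw": 4.5,"delta_pos": [0,0,4.7],"twist": 0},
    {"claw": 0,"delta_pos": [0,0,4.7],"twist": 0},
    {"claw": 0,"delta_pos": [0,0,4.7],"twist": 0},
    {"claw": 0,"delta_pos": [0,0,4.7],"twist": 0},
    {"claw": 0,"delta_pos": [0,0,4.7],"twist": 0}
  ],
  "force": 40
}}

```text
clock: 7.7
tcp_pos: [0.6377, -0.1784, 0.0057]
orientation: [0.0, 0.961, 0.276, 0.001]
wrist_force: [0.5, 1.4, 3.8]
finger_gap: 0.0066
```

```bash
python3 -c "
from h import *
im=imaging.read_camera('wrist')[:,:,::-1]
s=get_state();print(s['tcp_pos'],s['finger_gap'],s['wrist_force'])
a=cv2.resize(im[110:310,190:390],(500,500))
b=cv2.resize(imaging.read_camera('scene')[190:290,180:280,::-1],(500,500))
cv2.imwrite('pics/w7.png',cv2.resize(np.hstack([a,b]),(800,400)))"
```

```text
[ 0.63767738 -0.17839732  0.0056811 ] 0.006589606981062613 [0.28515296 1.54252188 4.00312768]
```

Call:
{"op": "play_rows", "data": {
  "moves": [
    {"claw": 4,"delta_pos": [0,0,0],"twist": 0},
    {"claw": 4,"delta_pos": [0,0,0],"twist": 0},
    {"claw": 4,"delta_pos": [0,0,0.5],"twist": 0},
    {"claw": 4,"delta_pos": [0,0,0.9],"twist": 0},
    {"claw": 4,"delta_pos": [0,0,0.9],"twist": 0},
    {"claw": 0,"delta_pos": [0,0,0.9],"twist": 0},
    {"claw": 0,"delta_pos": [0,0,0.9],"twist": 0},
    {"claw": 0,"delta_pos": [0,0,0.9],"twist": 0},
    {"claw": 0,"delta_pos": [0,0,0.9],"twist": 0}
  ],
  "force": 60
}}

```text
clock: 8.93
tcp_pos: [0.6375, -0.1784, -0.0038]
orientation: [0.0, 0.961, 0.276, 0.0]
wrist_force: [0.2, 0.2, 1.4]
finger_gap: 0.0066
```

```bash
python3 -c "
from h import *
im=imaging.read_camera('wrist')[:,:,::-1]
s=get_state();print(s['tcp_pos'],s['finger_gap'],s['wrist_force'])
a=cv2.resize(im[110:310,190:390],(500,500))
b=cv2.resize(imaging.read_camera('scene')[190:290,180:280,::-1],(500,500))
cv2.imwrite('pics/w8.png',cv2.resize(np.hstack([a,b]),(800,400)))"
```

```text
[ 0.63743642 -0.17840994 -0.00379806] 0.006736178608118281 [0.68736556 0.01861582 1.25071805]
```

View pics/w8.png

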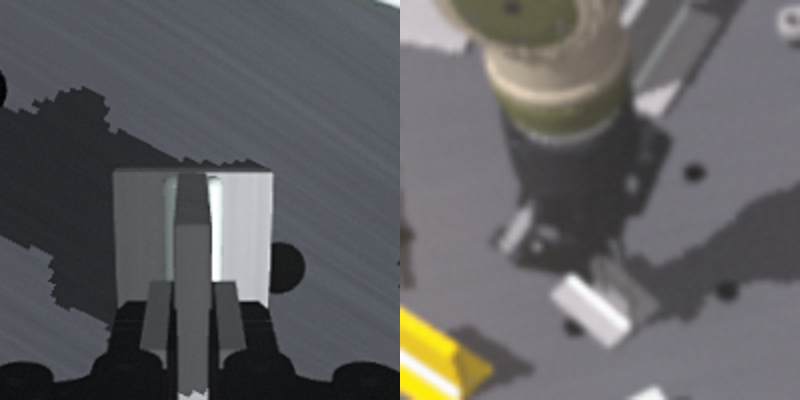

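Call:
{"op": "play_rows", "data": {
  "moves": [
    {"claw": 0,"delta_pos": [0,0,-1],"twist": 0},
    {"claw": 0,"delta_pos": [0,0,-3],"twist": 0},
    {"claw": 0,"delta_pos": [0,0,-7],"twist": 0},
    {"claw": 0,"delta_pos": [0,0,-12],"twist": 0},
    {"claw": 0,"delta_pos": [0,0,-12],"twist": 0}
  ],
  "force": 80
}}

```text
clock: 9.65
tcp_pos: [0.6401, -0.1794, 0.1214]
orientation: [0.003, 0.961, 0.276, 0.003]
wrist_force: [0.7, -0.0, -1.8]
finger_gap: 0.0061
```

```bash
python3 -c "
from h import *
s=get_state();print(s['finger_gap'],s['wrist_force'],toolmove((.5376,.3883,.115),172.6))"
```

```text
0.006073837017571305 [ 0.73366031 -0.00818783 -1.83815381] [array([ 21.43, -53.56,   0.36]), 'toolx yaw', np.float64(32.0), 'twist', np.float64(39.4), 'q6', np.float64(125.4)]
```

Call:
{"op": "play_rows", "data": {
  "moves": [
    {"claw": 0,"delta_pos": [1.8,-4.5,0],"twist": -10},
    {"claw": 0,"delta_pos": [3.6,-9,0],"twist": -20},
    {"claw": 0,"delta_pos": [5.4,-13.5,0],"twist": -30},
    {"claw": 0,"delta_pos": [7.2,-18,0],"twist": -40},
    {"claw": 0,"delta_pos": [9,-22.5,0],"twist": -50},
    {"claw": 0,"delta_pos": [10.8,-27,0],"twist": -60},
    {"claw": 0,"delta_pos": [12.6,-31.5,0],"twist": -70},
    {"claw": 0,"delta_pos": [14.4,-36,0],"twist": -80},
    {"claw": 0,"delta_pos": [16.2,-40.5,0],"twist": -90},
    {"claw": 0,"delta_pos": [18,-45,0],"twist": -100},
    {"claw": 0,"delta_pos": [19.8,-49.5,0],"twist": -110},
    {"claw": 0,"delta_pos": [21.4,-53.5,0],"twist": -120}
  ]
}}

```text
clock: 11.15
tcp_pos: [0.5333, 0.39, 0.1144]
orientation: [-0.001, 0.239, 0.971, -0.001]
wrist_force: [-0.3, -0.6, -2.1]
finger_gap: 0.0063
```

Call:
{"op": "play_rows", "data": {
  "moves": [
    {"claw": 0,"delta_pos": [0,0,0],"twist": -10},
    {"claw": 0,"delta_pos": [0,0,0],"twist": -20.5},
    {"claw": 0,"delta_pos": [0,0,0],"twist": -20.5},
    {"claw": 0,"delta_pos": [0,0,0],"twist": -20.5}
  ]
}}

```text
clock: 11.65
tcp_pos: [0.5343, 0.3884, 0.1151]
orientation: [-0.001, 0.067, 0.998, -0.0]
wrist_force: [0.0, -0.1, -1.9]
finger_gap: 0.0064
```

```bash
cat > tray.py <<'E'
import sys; from h import *
n=sys.argv[1]; x,y,yaw,L,W=map(float,sys.argv[2:7])
i=imaging.camera_info("wrist"); im=imaging.read_camera("wrist")[:,:,::-1].copy()
s=get_state(); print(s["clock"],s["tcp_pos"].round(4),s["finger_gap"],toolmove((x,y,0.0),yaw))
c,q=np.cos(np.radians(yaw)),np.sin(np.radians(yaw))
for (l,w,z),col in(((L+.006,W+.006,.014),(0,255,0)),((L,W,.014),(0,0,255))):
    p=proj("wrist",[(x+a*l/2*c-b*w/2*q,y+a*l/2*q+b*w/2*c,z) for a,b in((-1,-1),(1,-1),(1,1),(-1,1))],i)
    if z==.014 and l>L: o=np.clip(p.mean(0)-[100,75],0,[360,270]).astype(int); cr=cv2.resize(im[o[1]:o[1]+150,o[0]:o[0]+200],(800,600),interpolation=cv2.INTER_CUBIC)
    P=((p-o)*4).astype(np.int32); print(P.tolist()); cv2.polylines(cr,[P],True,col,1)
print("origin",o); cv2.imwrite(f"pics/{n}.png",cr)
E
python3 tray.py t1 .5376 .3883 172.6 .082 .068
```

```text
11.7 [0.5345 0.3884 0.1153] 0.006202769347754163 [array([-0.32,  0.04, 11.53]), 'toolx yaw', np.float64(172.4), 'twist', np.float64(-0.2), 'q6', np.float64(36.7)]
[[557, 488], [568, 111], [230, 112], [243, 489]]
[[545, 476], [554, 125], [243, 126], [255, 477]]
origin [186 127]
```

View pics/t1.png

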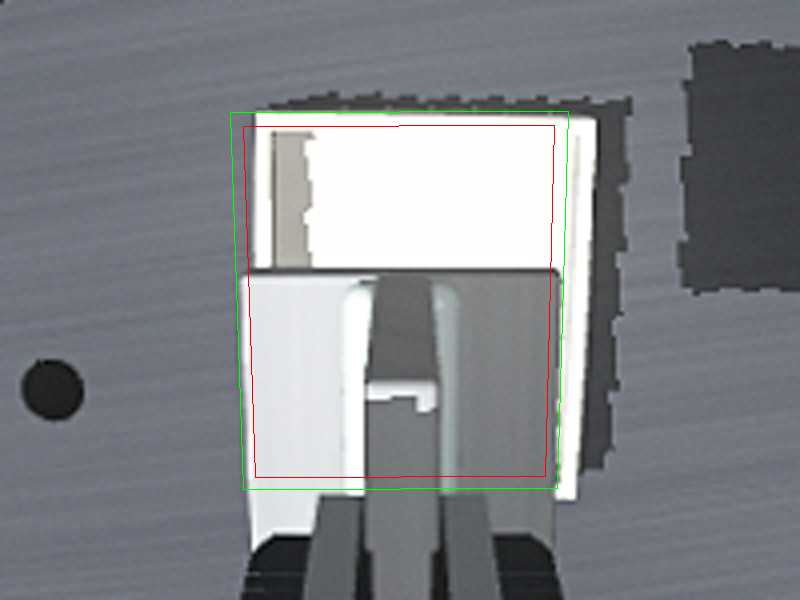

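Call:
{"op": "play_rows", "data": {
  "moves": [
    {"claw": 0,"delta_pos": [-0.4,0.55,0],"twist": 1.2},
    {"claw": 0,"delta_pos": [-0.4,0.55,5],"twist": 1.2},
    {"claw": 0,"delta_pos": [-0.4,0.55,9],"twist": 1.2},
    {"claw": 0,"delta_pos": [-0.4,0.55,10.5],"twist": 1.2},
    {"claw": 0,"delta_pos": [-0.4,0.55,11.3],"twist": 1.2},
    {"claw": 0,"delta_pos": [-0.4,0.55,11.65],"twist": 1.2},
    {"claw": 0,"delta_pos": [-0.4,0.55,11.65],"twist": 1.2},
    {"claw": 0,"delta_pos": [-0.4,0.55,11.65],"twist": 1.2}
  ]
}}

```text
clock: 12.7
tcp_pos: [0.5403, 0.3941, 0.0006]
orientation: [0.001, 0.076, 0.997, 0.001]
wrist_force: [0.2, -0.1, -2.6]
finger_gap: 0.0061
```

Call:
{"op": "play_rows", "data": {
  "moves": [
    {"claw": 3,"delta_pos": [0,0,0],"twist": 0},
    {"claw": 3,"delta_pos": [0,0,0],"twist": 0},
    {"claw": 3,"delta_pos": [0,0,0],"twist": 0},
    {"claw": 3,"delta_pos": [0,0,-5],"twist": 0},
    {"claw": 3,"delta_pos": [0,0,-10],"twist": 0},
    {"claw": 4.5,"delta_pos": [0,0,-15],"twist": 0},
    {"claw": 4.5,"delta_pos": [0,0,-17],"twist": 0},
    {"claw": 4.5,"delta_pos": [0,0,-17],"twist": 0}
  ]
}}

```text
clock: 13.7
tcp_pos: [0.5407, 0.3944, 0.1717]
orientation: [0.002, 0.076, 0.997, 0.001]
wrist_force: [-0.8, 0.7, -0.7]
finger_gap: 0.0448
```

```bash
python3 look.py s9 .5358 .3831 171.4 .058 .044 .054 .002; python3 -c "
from h import *
print(toolmove((.6383,.1762,.17),82))"
```

```text
13.75 [0.5398 0.3939 0.1697] 0.044626773219429025 [array([ 0.24, -1.13,  6.96]), 'toolx yaw', np.float64(171.3), 'twist', np.float64(-0.1), 'q6', np.float64(37.9)]
crop origin 173 112 scale 4; predicted crop corners base [[486.0, 388.0], [487.0, 178.0], [321.0, 178.0], [326.0, 388.0]] webtop [[416.0, 441.0], [414.0, 200.0], [379.0, 200.0], [382.0, 441.0]]
[array([-13.02, -20.04,  -0.04]), 'toolx yaw', np.float64(171.3), 'twist', np.float64(89.3), 'q6', np.float64(37.9)]
```

View pics/s9.png

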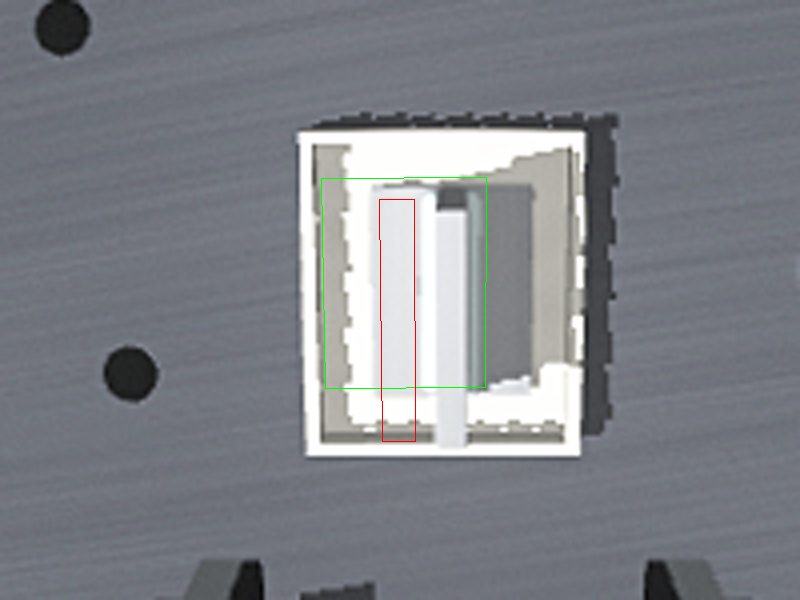

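The small tee stands web-up, centred in its tray with clearance on all four sides. Next is the medium one. I also get tray outlines automatically.

Call:
{"op": "play_rows", "data": {
  "moves": [
    {"claw": 4.5,"delta_pos": [-2.6,-4,0],"twist": 10},
    {"claw": 4.5,"delta_pos": [-5.2,-8,0],"twist": 20},
    {"claw": 4.5,"delta_pos": [-7.8,-12,0],"twist": 30},
    {"claw": 4.5,"delta_pos": [-10.4,-16,0],"twist": 40},
    {"claw": 4.5,"delta_pos": [-13,-20,0],"twist": 50},
    {"claw": 4.5,"delta_pos": [-13,-20,0],"twist": 60},
    {"claw": 4.5,"delta_pos": [-13,-20,0],"twist": 70},
    {"claw": 4.5,"delta_pos": [-13,-20,0],"twist": 80},
    {"claw": 4.5,"delta_pos": [-13,-20,0],"twist": 89.3},
    {"claw": 4.5,"delta_pos": [-13,-20,0],"twist": 89.3},
    {"claw": 4.5,"delta_pos": [-13,-20,0],"twist": 89.3}
  ]
}}

```text
clock: 15.12
tcp_pos: [0.6372, 0.1763, 0.168]
orientation: [-0.001, 0.754, 0.657, -0.001]
wrist_force: [0.5, -0.1, 0.7]
finger_gap: 0.0447
```

```bash
python3 look.py m1 .6383 .1762 82 .078 .054 .060; python3 - <<'E'
from h import *
im=cv2.imread("pics/top_raw.png"); m=(im.min(2)>195).astype(np.uint8)
m=cv2.morphologyEx(m,cv2.MORPH_CLOSE,np.ones((5,5)))
for c in cv2.findContours(m,0,2)[0]:
    if 700<cv2.contourArea(c)<4000:
        w=ray("top",c[:,0],.014); (x,y),(a,b),t=cv2.minAreaRect((w*1000).astype(np.float32)); print(c[:,0].mean(0).round(),round(x,1),round(y,1),round(a),round(b),round(t if a>b else t+90,1))
E
```

```text
15.175 [0.6374 0.1764 0.1684] 0.044885245813755165 [array([-0.  ,  0.1 ,  6.84]), 'toolx yaw', np.float64(82.2), 'twist', np.float64(0.2), 'q6', np.float64(106.4)]
crop origin 187 116 scale 4; predicted crop corners base [[499.0, 421.0], [506.0, 139.0], [301.0, 138.0], [305.0, 420.0]] webtop [[419.0, 489.0], [422.0, 159.0], [386.0, 159.0], [386.0, 489.0]]
[249. 244.] 429.9 94.7 63 83 140.2
[435. 209.] 529.6 -357.8 132 98 0.7
[132. 197.] 538.9 389.4 79 90 171.7
[282. 164.] 630.6 14.0 87 111 164.4
[303.  64.] 875.4 -1.5 87 333 91.2
[182.  28.] 978.8 281.2 164 69 88.8
[363.  25.] 997.7 -111.3 111 589 91.2
[89. 20.] 991.7 534.9 96 185 91.2
```

View pics/m1.png

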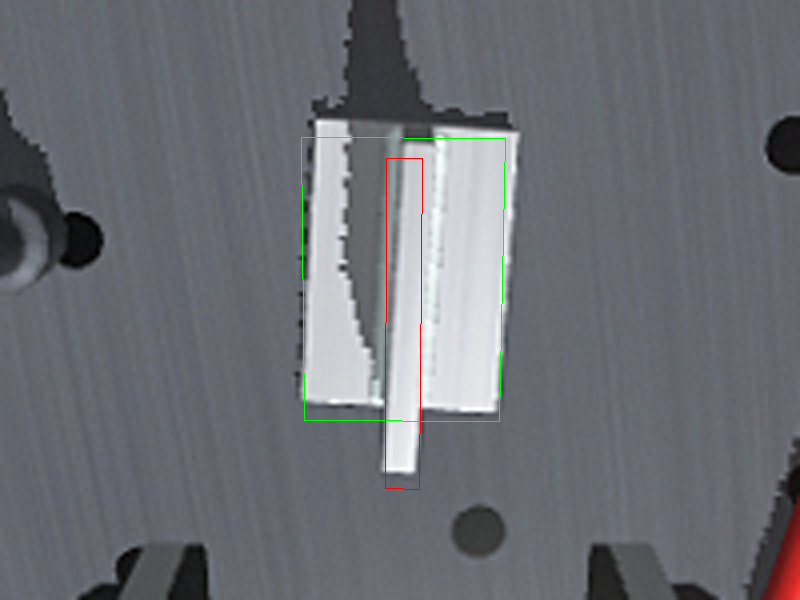

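The medium tee needs +2.8° of twist and shifts of about +4.5 mm in x and +2.4 mm in y.

Call:
{"op": "play_rows", "data": {
  "moves": [
    {"claw": 4.5,"delta_pos": [0.45,0.24,5],"twist": 2.8},
    {"claw": 4.5,"delta_pos": [0.45,0.24,10],"twist": 2.8},
    {"claw": 4.5,"delta_pos": [0.45,0.24,14],"twist": 2.8},
    {"claw": 4.5,"delta_pos": [0.45,0.24,16],"twist": 2.8},
    {"claw": 4.5,"delta_pos": [0.45,0.24,16.8],"twist": 2.8},
    {"claw": 4.5,"delta_pos": [0.45,0.24,16.8],"twist": 2.8},
    {"claw": 0,"delta_pos": [0.45,0.24,16.8],"twist": 2.8},
    {"claw": 0,"delta_pos": [0.45,0.24,16.8],"twist": 2.8},
    {"claw": 0,"delta_pos": [0.45,0.24,16.8],"twist": 2.8},
    {"claw": 0,"delta_pos": [0.45,0.24,16.8],"twist": 2.8},
    {"claw": 0,"delta_pos": [0.45,0.24,16.8],"twist": 2.8}
  ],
  "force": 80
}}

```text
clock: 16.55
tcp_pos: [0.6413, 0.1807, 0.0024]
orientation: [0.0, 0.77, 0.638, 0.001]
wrist_force: [-1.4, 0.3, 5.5]
finger_gap: 0.0062
```

```bash
python3 -c "
from h import *
s=get_state();print(s['tcp_pos'],s['finger_gap'],s['wrist_force'])"
```

```text
[0.64130275 0.18074129 0.0024219 ] 0.006191945960198314 [-1.41344153  0.28850427  5.47020674]
```

Call:
{"op": "play_rows", "data": {
  "moves": [
    {"claw": 0,"delta_pos": [0,0,-1],"twist": 0},
    {"claw": 0,"delta_pos": [0,0,-3],"twist": 0},
    {"claw": 0,"delta_pos": [0,0,-7],"twist": 0},
    {"claw": 0,"delta_pos": [0,0,-12],"twist": 0},
    {"claw": 0,"delta_pos": [0,0,-12],"twist": 0},
    {"claw": 0,"delta_pos": [0,0,-12],"twist": 0}
  ]
}}

```text
clock: 17.3
tcp_pos: [0.6404, 0.1804, 0.1207]
orientation: [-0.0, 0.77, 0.638, -0.0]
wrist_force: [0.3, -0.2, -2.6]
finger_gap: 0.0064
```

```bash
python3 -c "
from h import *
s=get_state();print(s['finger_gap'],s['wrist_force'],toolmove((.6306,.014,.12),164.8))"
```

```text
0.006380374488186988 [ 0.27165791 -0.1605309  -2.57306395] [array([-16.53,   2.15,   0.07]), 'toolx yaw', np.float64(79.2), 'twist', np.float64(-85.6), 'q6', np.float64(109.6)]
```

Call:
{"op": "play_rows", "data": {
  "moves": [
    {"claw": 0,"delta_pos": [-3.3,0.4,0],"twist": -10},
    {"claw": 0,"delta_pos": [-6.6,0.8,0],"twist": -20},
    {"claw": 0,"delta_pos": [-9.9,1.2,0],"twist": -30},
    {"claw": 0,"delta_pos": [-13.2,1.7,0],"twist": -40},
    {"claw": 0,"delta_pos": [-16.5,2.1,0],"twist": -50},
    {"claw": 0,"delta_pos": [-16.5,2.1,0],"twist": -60},
    {"claw": 0,"delta_pos": [-16.5,2.1,0],"twist": -70},
    {"claw": 0,"delta_pos": [-16.5,2.1,0],"twist": -80},
    {"claw": 0,"delta_pos": [-16.5,2.1,0],"twist": -85.6},
    {"claw": 0,"delta_pos": [-16.5,2.1,0],"twist": -85.6},
    {"claw": 0,"delta_pos": [-16.5,2.1,0],"twist": -85.6}
  ]
}}

```text
clock: 18.68
tcp_pos: [0.6298, 0.0146, 0.12]
orientation: [-0.001, 0.133, 0.991, -0.0]
wrist_force: [0.8, 0.6, -2.7]
finger_gap: 0.006
```

```bash
python3 tray.py t2 .6306 .014 164.8 .102 .078
```

```text
18.725 [0.6301 0.0146 0.1204] 0.006244953189893258 [array([-0.09, -0.04, 12.04]), 'toolx yaw', np.float64(164.8), 'twist', np.float64(-0.0), 'q6', np.float64(9.3)]
[[575, 531], [590, 76], [211, 76], [227, 531]]
[[563, 519], [577, 89], [224, 89], [239, 519]]
origin [185 122]
```

View pics/t2.png

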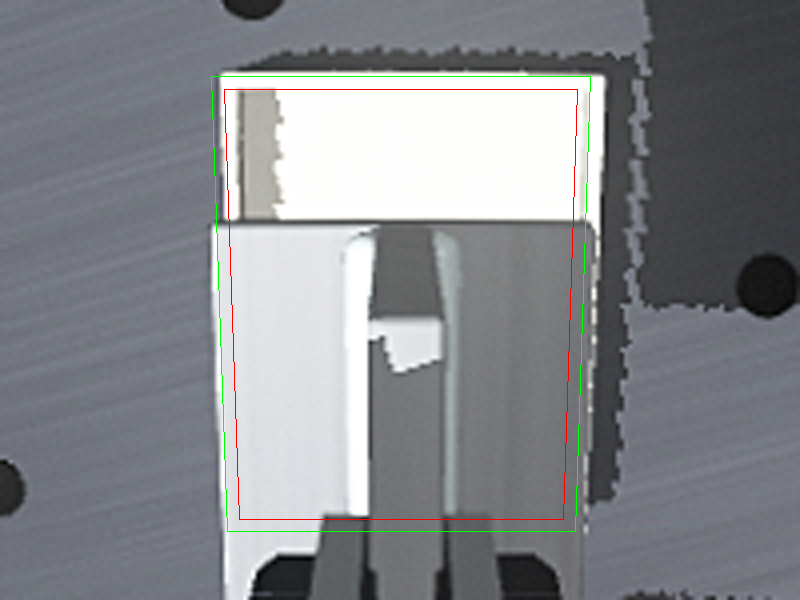

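Call:
{"op": "play_rows", "data": {
  "moves": [
    {"claw": 0,"delta_pos": [-0.1,0.2,0],"twist": 0.5},
    {"claw": 0,"delta_pos": [-0.1,0.2,5],"twist": 0.5},
    {"claw": 0,"delta_pos": [-0.1,0.2,9],"twist": 0.5},
    {"claw": 0,"delta_pos": [-0.1,0.2,10.5],"twist": 0.5},
    {"claw": 0,"delta_pos": [-0.1,0.2,11.2],"twist": 0.5},
    {"claw": 0,"delta_pos": [-0.1,0.2,11.6],"twist": 0.5},
    {"claw": 0,"delta_pos": [-0.1,0.2,11.6],"twist": 0.5},
    {"claw": 0,"delta_pos": [-0.1,0.2,11.6],"twist": 0.5}
  ]
}}

```text
clock: 19.73
tcp_pos: [0.6331, 0.0161, 0.0066]
orientation: [0.001, 0.136, 0.991, -0.0]
wrist_force: [0.3, 0.8, -2.5]
finger_gap: 0.0062
```

Call:
{"op": "play_rows", "data": {
  "moves": [
    {"claw": 3,"delta_pos": [0,0,0],"twist": 0},
    {"claw": 3,"delta_pos": [0,0,0],"twist": 0},
    {"claw": 3,"delta_pos": [0,0,0],"twist": 0},
    {"claw": 3,"delta_pos": [0,0,-5],"twist": 0},
    {"claw": 3,"delta_pos": [0,0,-10],"twist": 0},
    {"claw": 4.5,"delta_pos": [0,0,-15],"twist": 0},
    {"claw": 4.5,"delta_pos": [0,0,-17],"twist": 0},
    {"claw": 4.5,"delta_pos": [0,0,-17],"twist": 0}
  ]
}}

```text
clock: 20.72
tcp_pos: [0.6336, 0.0161, 0.1777]
orientation: [0.002, 0.136, 0.991, 0.0]
wrist_force: [1.0, 0.1, -0.9]
finger_gap: 0.045
```

```bash
python3 -c "
from h import *
s=get_state();print(s['wrist_force'],toolmove((.4394,-.1095,.17),140.9))
cv2.imwrite('pics/after_m.png',imaging.read_camera('wrist')[:,:,::-1])"
```

```text
[ 1.04388183  0.0978569  -0.88139593] [array([ 15.31, -17.33,   0.69]), 'toolx yaw', np.float64(164.3), 'twist', np.float64(23.4), 'q6', np.float64(9.9)]
```

Call:
{"op": "play_rows", "data": {
  "moves": [
    {"claw": 4.5,"delta_pos": [3,-3.4,0],"twist": 8},
    {"claw": 4.5,"delta_pos": [6,-6.8,0.2],"twist": 16},
    {"claw": 4.5,"delta_pos": [9,-10.2,0.4],"twist": 23.4},
    {"claw": 4.5,"delta_pos": [12,-13.6,0.6],"twist": 23.4},
    {"claw": 4.5,"delta_pos": [15.3,-17.3,0.7],"twist": 23.4},
    {"claw": 4.5,"delta_pos": [15.3,-17.3,0.7],"twist": 23.4},
    {"claw": 4.5,"delta_pos": [15.3,-17.3,0.7],"twist": 23.4},
    {"claw": 4.5,"delta_pos": [15.3,-17.3,0.7],"twist": 23.4}
  ]
}}

```text
clock: 21.78
tcp_pos: [0.4387, -0.1086, 0.1678]
orientation: [-0.0, 0.334, 0.943, 0.0]
wrist_force: [1.1, 0.9, -0.6]
finger_gap: 0.0451
```

```bash
python3 look.py l1 .4394 -.1095 140.9 .1 .066 .068
```

```text
21.825 [ 0.4388 -0.1086  0.1679] 0.0444535926872889 [array([-0.1 , -0.03,  6.79]), 'toolx yaw', np.float64(141.0), 'twist', np.float64(0.1), 'q6', np.float64(14.9)]
crop origin 185 118 scale 4; predicted crop corners base [[520.0, 456.0], [528.0, 95.0], [278.0, 95.0], [285.0, 455.0]] webtop [[419.0, 543.0], [421.0, 110.0], [384.0, 110.0], [385.0, 543.0]]
```

View pics/l1.png

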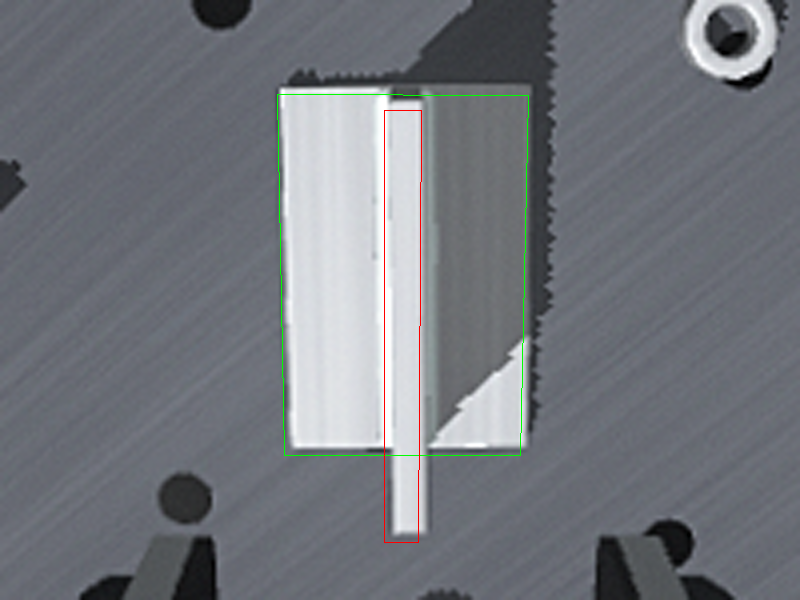

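Call:
{"op": "play_rows", "data": {
  "moves": [
    {"claw": 4.5,"delta_pos": [0.15,0.1,5],"twist": -0.7},
    {"claw": 4.5,"delta_pos": [0.15,0.1,10],"twist": -0.7},
    {"claw": 4.5,"delta_pos": [0.15,0.1,14],"twist": -0.7},
    {"claw": 4.5,"delta_pos": [0.15,0.1,15.7],"twist": -0.7},
    {"claw": 4.5,"delta_pos": [0.15,0.1,16.4],"twist": -0.7},
    {"claw": 4.5,"delta_pos": [0.15,0.1,16.4],"twist": -0.7},
    {"claw": 0,"delta_pos": [0.15,0.1,16.4],"twist": -0.7},
    {"claw": 0,"delta_pos": [0.15,0.1,16.4],"twist": -0.7},
    {"claw": 0,"delta_pos": [0.15,0.1,16.4],"twist": -0.7},
    {"claw": 0,"delta_pos": [0.15,0.1,16.4],"twist": -0.7},
    {"claw": 0,"delta_pos": [0.15,0.1,16.4],"twist": -0.7}
  ],
  "force": 100
}}

```text
clock: 23.2
tcp_pos: [0.4384, -0.1077, 0.0055]
orientation: [0.001, 0.329, 0.944, -0.0]
wrist_force: [-0.3, 1.7, 5.5]
finger_gap: 0.0061
```

Call:
{"op": "play_rows", "data": {
  "moves": [
    {"claw": 0,"delta_pos": [0,0,-1],"twist": 0},
    {"claw": 0,"delta_pos": [0,0,-3],"twist": 0},
    {"claw": 0,"delta_pos": [0,0,-7],"twist": 0},
    {"claw": 0,"delta_pos": [0,0,-12],"twist": 0},
    {"claw": 0,"delta_pos": [0,0,-12],"twist": 0},
    {"claw": 0,"delta_pos": [0,0,-12],"twist": 0}
  ]
}}

```text
clock: 23.95
tcp_pos: [0.4367, -0.107, 0.1236]
orientation: [-0.001, 0.329, 0.944, 0.0]
wrist_force: [0.6, 0.7, -5.8]
finger_gap: 0.0062
```

```bash
python3 -c "
from h import *
s=get_state();print(s['finger_gap'],s['wrist_force'],toolmove((.5296,-.3578,.125),180.7))"
```

```text
0.006175414883874938 [ 0.58976949  0.6615118  -5.84582073] [array([-22.85, -13.9 ,  -0.17]), 'toolx yaw', np.float64(141.6), 'twist', np.float64(-39.1), 'q6', np.float64(14.4)]
```

Call:
{"op": "play_rows", "data": {
  "moves": [
    {"claw": 0,"delta_pos": [-3.8,-2.3,0],"twist": -7},
    {"claw": 0,"delta_pos": [-7.6,-4.6,0],"twist": -14},
    {"claw": 0,"delta_pos": [-11.4,-6.9,0],"twist": -21},
    {"claw": 0,"delta_pos": [-15.2,-9.2,0],"twist": -28},
    {"claw": 0,"delta_pos": [-19,-11.5,0],"twist": -35},
    {"claw": 0,"delta_pos": [-22.8,-13.9,0],"twist": -39.1},
    {"claw": 0,"delta_pos": [-22.8,-13.9,0],"twist": -39.1},
    {"claw": 0,"delta_pos": [-22.8,-13.9,0],"twist": -39.1},
    {"claw": 0,"delta_pos": [-22.8,-13.9,0],"twist": -39.1}
  ]
}}

```text
clock: 25.08
tcp_pos: [0.5292, -0.3562, 0.1233]
orientation: [-0.001, -0.007, 1.0, 0.001]
wrist_force: [0.4, -0.2, -5.3]
finger_gap: 0.0058
```

```bash
python3 tray.py t3 .5296 -.3578 180.7 .124 .09; python3 - <<'E'
from h import *
i=imaging.camera_info("wrist"); im=imaging.read_camera("wrist")[:,:,::-1]; cv2.imwrite("pics/t3full.png",im)
m=(im.min(2)>215)
s=get_state(); t=s["tcp_pos"]; print(t)
for r in range(120,190,6):
    c=np.where(m[r,200:370])[0]+200
    if len(c)<5: print(r,len(c)); continue
    w=ray("wrist",[(c[0],r),(c[-1]+1,r)],.014,i); print(r,c[0],c[-1],(w*1000).round(1).tolist())
print(proj("wrist",[t+[-.05,d,.0-.0055+.006+0] for d in(-.033,.033)],i).round())
E
```

```text
25.125 [ 0.5295 -0.3564  0.1238] 0.006088893824824356 [array([-0.02, -0.16, 12.38]), 'toolx yaw', np.float64(-179.2), 'twist', np.float64(0.1), 'q6', np.float64(-41.9)]
[[596, 572], [617, 32], [187, 32], [207, 571]]
[[585, 561], [603, 45], [200, 45], [219, 560]]
origin [183 120]
[ 0.52981347 -0.35665215  0.12428341]
120 0
126 0
132 234 339 [[469.2, -403.2], [467.8, -308.3]]
138 234 338 [[474.7, -403.2], [473.3, -309.0]]
144 234 339 [[480.1, -403.2], [478.7, -307.9]]
150 234 338 [[485.6, -403.3], [484.2, -308.6]]
156 245 276 [[491.0, -393.3], [490.9, -364.4]]
162 229 277 [[496.5, -408.0], [496.3, -363.4]]
168 229 276 [[502.0, -408.1], [501.8, -364.3]]
174 228 294 [[507.6, -409.1], [507.1, -347.9]]
180 229 294 [[513.2, -408.3], [512.6, -347.8]]
186 229 294 [[518.8, -408.5], [518.2, -347.7]]
[[227. 156.]
 [345. 158.]]
```

Call:
{"op": "play_rows", "data": {
  "moves": [
    {"claw": 0,"delta_pos": [0,0.05,5],"twist": 0},
    {"claw": 0,"delta_pos": [0,0.05,9],"twist": 0},
    {"claw": 0,"delta_pos": [0,0.05,10.5],"twist": 0},
    {"claw": 0,"delta_pos": [0,0.05,11.2],"twist": 0},
    {"claw": 0,"delta_pos": [0,0.05,11.7],"twist": 0},
    {"claw": 0,"delta_pos": [0,0.05,11.7],"twist": 0},
    {"claw": 0,"delta_pos": [0,0.05,11.7],"twist": 0},
    {"claw": 0,"delta_pos": [0,0.05,11.7],"twist": 0}
  ]
}}

```text
clock: 26.18
tcp_pos: [0.5305, -0.3577, 0.0081]
orientation: [0.0, -0.006, 1.0, -0.0]
wrist_force: [0.4, 0.1, -5.8]
finger_gap: 0.0063
```

Call:
{"op": "play_rows", "data": {
  "moves": [
    {"claw": 3,"delta_pos": [0,0,0],"twist": 0},
    {"claw": 3,"delta_pos": [0,0,0],"twist": 0},
    {"claw": 3,"delta_pos": [0,0,0],"twist": 0},
    {"claw": 3,"delta_pos": [0,0,-5],"twist": 0},
    {"claw": 3,"delta_pos": [0,0,-10],"twist": 0},
    {"claw": 4.5,"delta_pos": [6,0,-15],"twist": 0},
    {"claw": 4.5,"delta_pos": [6,0,-17],"twist": 0},
    {"claw": 4.5,"delta_pos": [-12,0,-17],"twist": 0},
    {"claw": 4.5,"delta_pos": [0,0,-17],"twist": 0},
    {"claw": 4.5,"delta_pos": [0,0,-17],"twist": 0}
  ]
}}

```text
clock: 27.42
tcp_pos: [0.5297, -0.357, 0.1769]
orientation: [-0.001, -0.007, 1.0, 0.0]
wrist_force: [-1.0, -0.4, -0.1]
finger_gap: 0.0447
```

```bash
python3 - <<'E'
from h import *
s=get_state(); print(s["clock"],s["tcp_pos"],s["wrist_force"])
w=imaging.read_camera("wrist")[:,:,::-1]; t=imaging.read_camera("top")[:,:,::-1]; sc=imaging.read_camera("scene")[:,:,::-1]
a=cv2.resize(t[115:305,105:455],(480,260)); b=cv2.resize(w[100:260,180:380],(320,260)); z=cv2.resize(sc[150:300,120:460],(800,340))
cv2.imwrite("pics/fin.png",np.vstack([np.hstack([a,b]),z]))
E
```

```text
27.425 [ 0.52974227 -0.35698044  0.17689238] [-0.9793779  -0.41404055 -0.11718309]
```

View pics/fin.png

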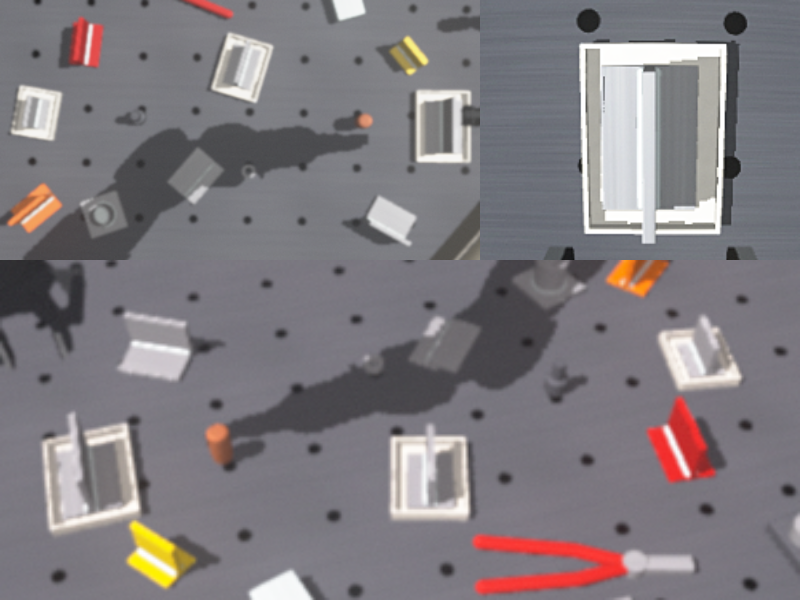

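All three tees stand web-up inside their own trays with clear margins, and the other pieces haven't moved. I'm handing in.

```bash
python3 -c "
from workcell import env; print(env.hand_in())"
```

```text
the job is handed in; nothing more can be done
None
```

I put the three grey T-joint pieces web-up into their own trays, small first, then medium, then large, and handed the job in at about 27.5 s of the 86 s allowed.

- **Final check:** one combined top, scene and wrist picture shows each tee upright and flat in its tray with clear floor all round. The corner, pipe and lap pieces and the coloured look-alikes are where they started, and the gripper was clear of everything. I judged flatness by eye from that picture and did not measure it.
- **Failed grasps:** the first two grasps of the small tee closed on nothing. The fingertips, when shut, sit roughly 35–40 mm above the reported TCP, which does not match the interface text. I then gripped lower, with the TCP near table height, and every later grasp held.
- **Sensor disagreement:** with the 8 mm web gripped, the finger gap read about 6–7 mm. The wrist force on lifting gave the expected weight for the small and large pieces. For the medium it read about 2.6 N where 3.3 N was expected.
- **Tray positions:** the top camera put the small tray about 5 mm and the medium tray about 2 mm away from the wrist view. I used the wrist view for all three placements.
- **Release height:** the medium piece was let go about 2 mm above its tray floor.
- **Forces:** the highest wrist force I read was about 6 N, at the ends of moves only.

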